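# Sort the clinic desk: vials, specimen pots, thermometer

## Robot

A 7-joint arm with a two-finger parallel gripper is mounted at the origin on the work surface. World frame = base frame: x ahead of the robot, y to its left, z up, the work surface at z = 0. Lengths are in m, angles in rad, forces in N, time in s.
With the tool pointing down it reaches from about 0.425 to 1.025 m from the base axis. Payload 9.4 kg.
Tool frame: the origin (TCP) lies on the front face of the gripper's body, between the roots of the fingers; the fingertips stand 73 mm ahead of it and the grasp point (between the pads) lies 54 mm ahead of it (arm.finger_overhang is the z of the fingertips in the tool frame, in m); z points along the fingers, y is the line along which they close (so a half turn about z gives the same grasp; the last joint's range is limited). The gripper opens to 85 mm and grips with 20 to 120 N. Pads are 22 mm wide; open, the fingers measure 114 mm over their backs; the gripper's body (76 mm by 85 mm) begins 54 mm behind the grasp point. The pads swing forward as they close: fully open they stand 13 mm farther back than shut.
Start: joints at [-1.288, 0.599, -0.003, 1.599, 0.002, 0.943, -0.08], TCP at [0.255, 0.679, 0.304] pointing down, gripper open.
Joint ranges: [-2.57, 2.57], [-0.35, 1.97], [-1.29, 1.29], [0.11, 2.56], [-1.05, 4.19], [0.11, 1.86], [-2.63, 2.63]. Speed limits (rad/s): [2.22, 2.22, 3.01, 3.01, 3.14, 3.14, 3.14].

## Interface

Orientations are given as a rotation vector (axis times angle).
In Python, from cell import arm gives the robot as it stands.
- The arm moves only by the shell command python3 -m inch 'ROWS' [OPENING] [FORCE]. ROWS is JSON, a list of rows, each an object with "offset": the shift along the tool's x, y, z as a fraction of full scale, a list of three; "rot": the turn, a rotation vector about the tool's x, y, z as a fraction of full scale, a list of three. In form: [{"offset": [dx, dy, dz], "rot": [rx, ry, rz]}, ...]. A call has 1 to 20 rows; each row is the pose to reach, as a shift and turn from the pose commanded when the call began, along the tool's axes at that moment; what a row does not reach only later rows make up. Full scale, the value 1, is 0.5 m for a shift and 60 degrees for a turn. A row lasts 1/10 s, in which the tool goes at most 50 mm and 8.59 degrees, less where a joint would pass 70% of its speed; a pose out of reach is approached as far as the arm can. A call with a number of a shift or a turn outside -1 to 1 is refused whole. A call with a gripper value outside its range is refused whole. OPENING is the opening, from -1 (shut) to 1 (fully open), set as the call begins (- or left out, the last holds). The fingers move at their own pace and stop on an object; FORCE is the grip in N (left out, the last holds). Time passes only in rows, so rows that repeat a pose let the fingers close. It gives the time, the measured TCP pose, the force, the opening and the grip force at its end, in the units of the state.
- arm.sense(): the state, without advancing time (a new reading comes with each control period).
- arm.snapshot(name): name is "scene" or "top" or "wrist"; returns the picture (400x640x3 uint8, red, green, blue); there is no depth.
- arm.camera_model(name): a dict with "mtx" (3x3 intrinsics, pixels), "k1" (the pictures are not rectified: a ray, as slopes to the right and down, at radius r is drawn at 1 + k1 r^2 times it, then the intrinsics apply), "R" (3x3) and "t" (3): a world point X has camera coordinates R X + t. Camera axes: x right, y down, z forward; pixel columns grow to the right and rows downward; lengths in m; the calibration is good to about 2 mm. A picture is of the moment at which its call begins: read the wrist's pose just before it. camera_model takes no time and is no camera call; for the wrist camera it gives the pose at the moment of the call.
- arm.job_done(): hands the job in; it is judged then, once.
The state is a dict: "clock": time; "joint_pos": joint angles; "joint_velocities": joint speeds; "tau": joint torques, N m; "tool_pos": TCP position; "ee_rot": TCP orientation; "wrist_force": force on the tool from outside, world axes, zero at the start; "ft_torque": the same for the moment, N m; "finger_gap": finger opening in m; "grasp_force": force on a finger pad.
Only numpy, scipy, OpenCV 4.12 (cv2) and the standard library are available. Lean on these libraries where they do the work, as an engineer would, in place of code of your own. Each camera call takes 0.05 s, during which the arm holds its last target. There are 200 camera calls.

## Task

Sort the things left on the clinic desk: stand both glass vials upright in the round tub, stand the two lidded specimen pots upright in the two-bay tray, one in each bay, and lay the digital thermometer, display up and lengthwise, in the middle of the long undivided steel tray. Do not shift or knock over the closed sharps box and the pen beaker.

Things in the scene. Friction and masses are not known exactly. Their poses are not given: they have to be found in the camera images.
- vial_slim: Slim amber glass vial with a narrower aluminium cap, standing upright: body diameter 24 up to a height of 46, cap diameter 16, 62 tall in all; 25 to 50 g. Origin: centre of the underside; z up along its axis.
- vial_wide: Wider, shorter amber glass vial with a narrower aluminium cap, standing upright: body diameter 32 up to a height of 36, cap diameter 22, 52 tall in all; 35 to 70 g. Origin: centre of the underside; z up along its axis.
- pot_broad: Broad specimen pot, clear plastic with a white screw lid, closed, standing upright: lid diameter 52 (the top 14), body diameter 49, 46 tall in all; 50 to 100 g. Origin: centre of the underside; z up along its axis.
- pot_tall: Tall, narrower specimen pot, clear plastic with a white screw lid, closed, standing upright: lid diameter 40 (the top 14), body diameter 37, 62 tall in all; 40 to 85 g. Origin: centre of the underside; z up along its axis.
- thermometer: White digital thermometer lying flat, display up, 120 long in all: a body 90 long (x -60 to +30), 22 wide and 14 thick, then a narrow probe 10 wide and 8 thick to x = +60; 25 to 50 g, its centre of mass near x = -10. Origin: middle of its whole length and width, at the underside; x along it towards the probe, z up out of the display.
- tub: Round, shallow, open yellow plastic tub fixed to the desk, outer diameter 144 at the foot and 156 at the rim, 40 high, wall 4, flat floor 5 thick (inner floor about 136 across). Origin: centre of its underside.
- bay_tray: Grey plastic tray fixed to the desk, 110 (its x) by 170 (its y) and 20 high, walls 4 thick, inner floor about 4 above the desk, parted by one 4 mm cross wall at its middle (y = 0), as high as the rim, into two bays centred about 42 either side of the middle along its y; each bay is about 102 (x) by 79 (y) inside. Origin: centre of its underside.
- steel_tray: Long undivided steel tray fixed to the desk, 100 (its x) by 180 (its y, the long way) and 16 high, walls 3 thick, inner floor about 3 above the desk. Origin: centre of its underside.
- sharps_box: Bystander, to be left alone: closed loose sharps box, yellow with a white lid, 128 by 138 and 149 tall, at the right edge of the work. Origin: centre of its underside.
- pen_beaker: Bystander, to be left alone: loose clear beaker, 84 across the rim and 100 tall, with pens standing up to about 155, at the left edge of the work. Origin: centre of its underside.

How it is judged:
At the end, for the whole second after the job is handed in: Both vials stand in the tub (within 62 mm of its centre) and one pot in each bay of the two-bay tray, tilted under 0.15 rad; the thermometer lies display up in the steel tray, within 30 mm (long way) and 40 mm of its middle and 0.4 rad of its length; all on the floors, released, at rest (horizontal distance between each of vial_slim, vial_wide and tub below 0.062 m and z of vial_slim in the frame of tub between -0.005 and 0.012 m and angle between each of vial_slim, vial_wide, pot_broad, pot_tall's own z axis and vertical below 0.15 rad and z of vial_wide in the frame of tub between -0.005 and 0.012 m and x of pot_broad in the frame of bay_tray between -0.034 and 0.034 m and z of pot_broad in the frame of bay_tray between -0.005 and 0.012 m and x of pot_tall in the frame of bay_tray between -0.034 and 0.034 m and z of pot_tall in the frame of bay_tray between -0.005 and 0.012 m and ((y of pot_broad in the frame of bay_tray between 0.018 and 0.064 m and y of pot_tall in the frame of bay_tray between -0.064 and -0.018 m) or (y of pot_broad in the frame of bay_tray between -0.064 and -0.018 m and y of pot_tall in the frame of bay_tray between 0.018 and 0.064 m)) and x of thermometer in the frame of steel_tray between -0.04 and 0.04 m and y of thermometer in the frame of steel_tray between -0.03 and 0.03 m and z of thermometer in the frame of steel_tray between -0.005 and 0.011 m and angle between thermometer's own z axis and vertical below 0.12 rad and angle between the x axis of thermometer and the y axis of steel_tray, either way round below 0.4 rad and linear speed of each of vial_slim, vial_wide, pot_broad, pot_tall, thermometer below 0.02 m/s and angular speed of each of vial_slim, vial_wide, pot_broad, pot_tall, thermometer below 0.3 rad/s); the robot touches nothing.
It fails at once if the sharps box was shifted by more than 25 mm or tipped (distance of sharps_box from where it was at the start of the episode above 0.025 m or angle between sharps_box's own z axis and vertical above 0.2 rad).
It fails at once if the pen beaker was shifted by more than 25 mm or tipped (distance of pen_beaker from where it was at the start of the episode above 0.025 m or angle between pen_beaker's own z axis and vertical above 0.2 rad).
It also fails if it takes over 115 s, if anything falls off the work surface, if the arm or the gripper's body presses on something with over 40 N, if the wrist force passes 120 N, or if a joint passes its speed limit or range.

## Working session

There is one attempt and no reset: what is moved stays moved. The work goes in short steps, Python scripts to look and compute and a shell command to move; the robot and the scene stay as the last step left them, time stands still between calls to the robot, and variables do not carry over. Pictures are saved under pics/ and viewed, at most 14 in all, crops included, and the job is handed in when it is done.

```bash
ls; mkdir -p pics; python3 - <<'E'
from cell import arm
import cv2
print(arm.sense())
for n in("scene","top"):
    cv2.imwrite(f"pics/{n}0.png",arm.snapshot(n)[:,:,::-1]); m=arm.camera_model(n); print(n,m)
E
```

```text
pics
{'clock': 0.0, 'joint_pos': array([-1.28772181,  0.60015823, -0.00257265,  1.60016107,  0.00178566,
        0.94290226, -0.07985731]), 'joint_velocities': array([ 0.0014172 ,  0.0010216 , -0.00131068,  0.00063758,  0.00113473,
       -0.00071403,  0.0007074 ]), 'tau': array([-2.55979263e-03, -7.76436210e+01,  1.56429783e+00, -2.58035606e+01,
        1.23566357e-02,  8.77440849e-03,  9.15966098e-06]), 'tool_pos': array([0.25510159, 0.67823509, 0.30298138]), 'ee_rot': array([-5.62032159e-01, -3.09073410e+00,  2.54063218e-03]), 'wrist_force': array([-0.54171492, -0.30692776,  0.56751859]), 'ft_torque': array([-0.00273959, -0.04585165, -0.03281025]), 'grasp_force': 0.0, 'finger_gap': 0.08512161718186131}
scene {'mtx': array([[487.86360631,   0.        , 316.87013877],
       [  0.        , 487.86360631, 197.18568063],
       [  0.        ,   0.        ,   1.        ]]), 'k1': -0.0021631704003253994, 'R': array([[ 0.61880335,  0.78552389, -0.00588503],
       [ 0.68388651, -0.54239336, -0.48796382],
       [-0.38649924,  0.29792895, -0.87284402]]), 't': array([-0.32128911, -0.35923526,  1.66888601])}
top {'mtx': array([[394.76643535,   0.        , 316.96625596],
       [  0.        , 394.76643535, 201.04413557],
       [  0.        ,   0.        ,   1.        ]]), 'k1': -0.022149495960917205, 'R': array([[-7.22963173e-05, -9.99969773e-01,  7.77483617e-03],
       [-9.97677043e-01, -4.57505841e-04, -6.81198133e-02],
       [ 6.81213113e-02, -7.76170037e-03, -9.97646853e-01]]), 't': array([0.00507334, 0.5074986 , 1.16269944])}
```

View pics/scene0.png

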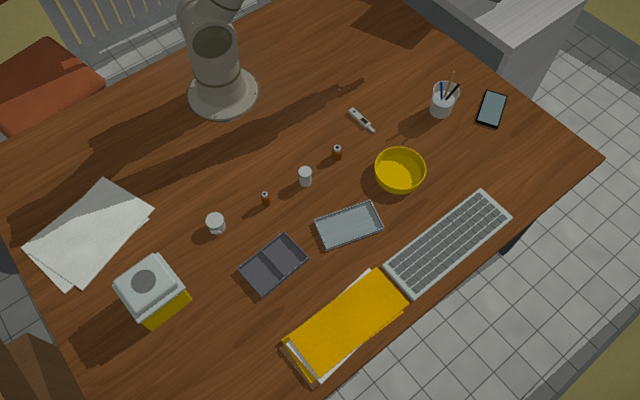

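View pics/top0.png

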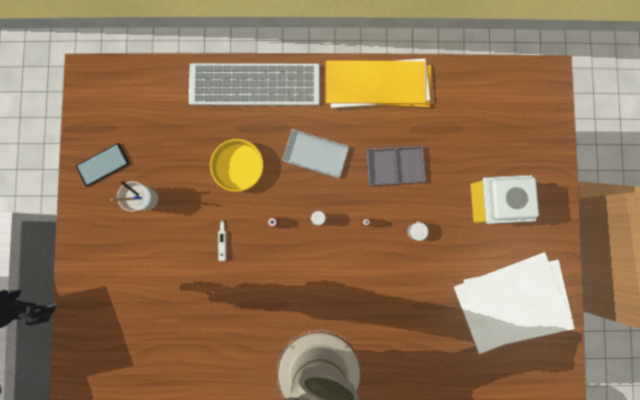

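The scene view shows the pots, vials, thermometer and three containers between the sharps box (150,290) and the beaker (443,100). In the top view they are: thermometer (222,240), wide vial (272,222), tall pot (318,217), slim vial (366,222), broad pot (418,231), tub (237,165), steel tray (316,153) and bay tray (396,166). I'll enlarge both views to get better pixel positions.

```bash
python3 - <<'E'
import cv2
def crop(n,x,y,w,h,s,o):
    i=cv2.imread(n)[y:y+h,x:x+w]; i=cv2.resize(i,None,fx=s,fy=s,interpolation=cv2.INTER_CUBIC)
    for k in range(0,w,20): cv2.putText(i,str(x+k),(int(k*s),10),0,.35,(255,255,255)); cv2.line(i,(int((k+.5)*s),12),(int((k+.5)*s),18),(255,255,255))
    for k in range(0,h,20): cv2.putText(i,str(y+k),(0,int(k*s)+5),0,.35,(255,255,255)); cv2.line(i,(24,int((k+.5)*s)),(30,int((k+.5)*s)),(255,255,255))
    cv2.imwrite(o,i)
crop("pics/top0.png",200,125,250,145,3.2,"pics/topc.png")
crop("pics/scene0.png",195,95,240,205,2.9,"pics/scenec.png")
E
```

```text
(no output)
```

View pics/topc.png

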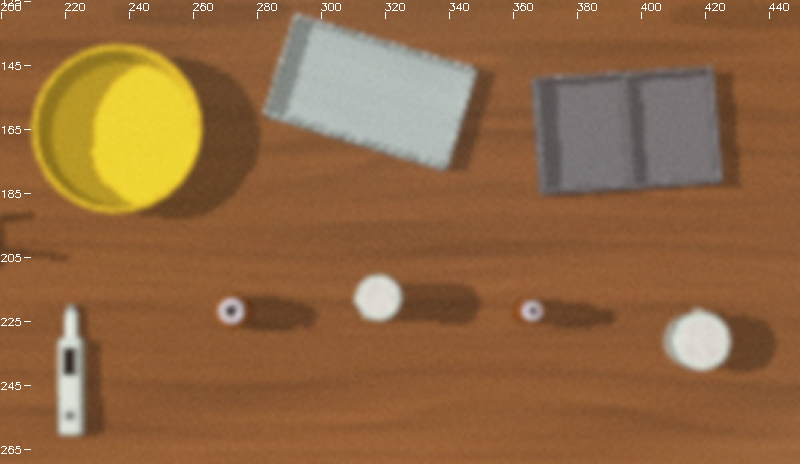

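View pics/scenec.png

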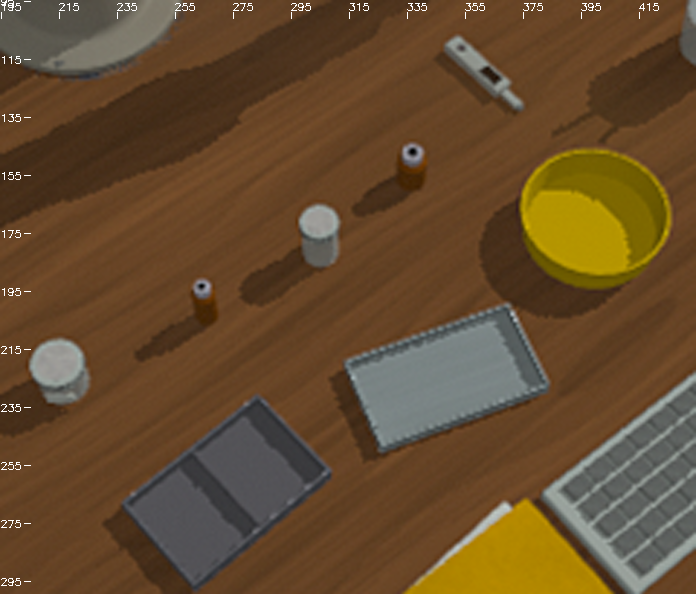

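In the top crop (3.2x) I read the caps and lids at (231,311), (378,298), (532,311) and (700,341), the thermometer ends at (71,306) and (70,436), and the tub rim centre at (117,128). The scene crop (2.9x) shows the same points and the tray corners. Next I triangulate them.

```bash
cat > h.py <<'E'
import numpy as np
from cell import arm
def ray(m,px):
    K=m["mtx"];d=np.array([(px[0]-K[0,2])/K[0,0],(px[1]-K[1,2])/K[1,1]]);u=d.copy()
    for _ in range(10): u=d/(1+m["k1"]*(u@u))
    R=np.array(m["R"]);c=-R.T@m["t"];v=R.T@np.array([*u,1]);return c,v/np.linalg.norm(v)
def tri(rs):
    A=0;b=0
    for c,v in rs: P=np.eye(3)-np.outer(v,v);A=A+P;b=b+P@c
    X=np.linalg.solve(A,b);return X,[np.linalg.norm((np.eye(3)-np.outer(v,v))@(X-c)) for c,v in rs]
def atz(r,z): c,v=r;return c+v*(z-c[2])/v[2]
def unc(p,x,y,s): return ((p[0]+.5)/s-.5+x,(p[1]+.5)/s-.5+y)
E
python3 - <<'E'
from h import *
np.set_printoptions(precision=4,suppress=True)
T,S=arm.camera_model("top"),arm.camera_model("scene")
P={"tub":((117.5,128),(595,213),.04),"stTL":((295,14),(548,384),.016),"stTR":((476,68),(382,452),.016),"stBR":((447,170),(346,362),.016),"stBL":((263,114),(509,306),.016),
"bTL":((533,78),(330,472),.02),"bTR":((713,67),(195,587),.02),"bBR":((722,183),(125,503),.02),"bBL":((541,195),(257,397),.02),
"wide":((231,311),(412,152),.052),"tall":((378,298),(319,221),.062),"slim":((532,311),(202,287),.062),"broad":((700,341),(57,364),.046),"thp":((71,306),(518,107),.008),"thb":((70,436),(450,42),.012)}
for k,(a,b,z) in P.items():
    rs=[ray(T,unc(a,200,125,3.2)),ray(S,unc(b,195,95,2.9))]
    X,e=tri(rs);print(k,X,"%.1fmm"%(1e3*max(e)),"top@z",atz(rs[0],z)[:2],"sc@z",atz(rs[1],z)[:2])
E
```

```text
tub [0.6145 0.2444 0.0334] 0.1mm top@z [0.6134 0.243 ] sc@z [0.6171 0.2409]
stTL [0.7262 0.0811 0.0159] 0.3mm top@z [0.7263 0.0813] sc@z [0.7261 0.0808]
stTR [ 0.6772 -0.0906  0.0054] 0.3mm top@z [ 0.6748 -0.09  ] sc@z [ 0.6808 -0.0933]
stBR [ 0.5796 -0.0608  0.0105] 2.1mm top@z [ 0.5777 -0.0621] sc@z [ 0.5829 -0.0607]
stBL [0.6325 0.1121 0.0071] 0.5mm top@z [0.6306 0.111 ] sc@z [0.6359 0.1087]
bTL [ 0.6656 -0.1444  0.0139] 0.4mm top@z [ 0.6645 -0.1433] sc@z [ 0.6674 -0.1462]
bTR [ 0.6774 -0.3134  0.0159] 1.9mm top@z [ 0.6755 -0.3138] sc@z [ 0.6799 -0.3122]
bBR [ 0.5677 -0.3191  0.0144] 3.1mm top@z [ 0.5653 -0.3202] sc@z [ 0.572  -0.3172]
bBL [ 0.5552 -0.1514  0.0076] 0.2mm top@z [ 0.5538 -0.1498] sc@z [ 0.5605 -0.1541]
wide [0.445  0.1361 0.0504] 0.2mm top@z [0.4448 0.1358] sc@z [0.4459 0.1355]
tall [0.4566 0.0034 0.0592] 0.3mm top@z [0.4563 0.0032] sc@z [0.4582 0.0027]
slim [ 0.4451 -0.1348  0.0585] 0.7mm top@z [ 0.4447 -0.1349] sc@z [ 0.4474 -0.1352]
broad [ 0.4178 -0.2914  0.0393] 0.4mm top@z [ 0.4176 -0.2899] sc@z [ 0.4217 -0.2918]
thp [0.4492 0.2894 0.0068] 1.7mm top@z [0.4501 0.2906] sc@z [0.4491 0.287 ]
thb [0.3285 0.2906 0.0026] 0.3mm top@z [0.3294 0.2887] sc@z [0.3339 0.285 ]
```

```bash
cat > go.py <<'E'
import sys
from h import *
from scipy.spatial.transform import Rotation as R
s=arm.sense();p=s["tool_pos"];Q=R.from_rotvec(s["ee_rot"]);x,y,z,yaw=map(float,sys.argv[1:5])
t=np.radians(yaw);yt=np.array([np.cos(t),np.sin(t),0]);zt=np.array([0,0,-1.]);G=R.from_matrix(np.c_[np.cross(yt,zt),yt,zt])
d=Q.inv().apply(np.array([x,y,z])-p);r=(Q.inv()*G).as_rotvec()
print("offset",np.round(d/.5,4),"rot",np.round(r/np.radians(60),4),"rows>=",round(max(np.linalg.norm(d)/.05,np.degrees(np.linalg.norm(r))/8.59),1),"clock",s["clock"])
E
python3 go.py 0.3795 0.289 0.16 90; python3 -c "
from cell import arm;print(arm.finger_overhang)"; python3 -m inch --help | head -20
```

```text
offset [-0.5069 -0.6409  0.2871] rot [-1.300e-03 -2.000e-04 -3.434e-01] rows>= 8.7 clock 0.1
0.0726invalid input: not JSON, or not a number
```

```bash
python3 -m inch '[{"offset":[-0.13,-0.16,0.07],"rot":[0,0,-0.09]},{"offset":[-0.2,-0.25,0.11],"rot":[0,0,-0.13]},{"offset":[-0.27,-0.34,0.15],"rot":[0,0,-0.18]},{"offset":[-0.33,-0.42,0.19],"rot":[0,0,-0.23]},{"offset":[-0.4,-0.5,0.22],"rot":[0,0,-0.27]},{"offset":[-0.46,-0.58,0.26],"rot":[0,0,-0.32]},{"offset":[-0.507,-0.641,0.287],"rot":[-0.0013,0,-0.343]},{"offset":[-0.507,-0.641,0.287],"rot":[-0.0013,0,-0.343]},{"offset":[-0.507,-0.641,0.287],"rot":[-0.0013,0,-0.343]},{"offset":[-0.507,-0.641,0.287],"rot":[-0.0013,0,-0.343]},{"offset":[-0.507,-0.641,0.287],"rot":[-0.0013,0,-0.343]},{"offset":[-0.507,-0.641,0.287],"rot":[-0.0013,0,-0.343]}]' 0 40
python3 - <<'E'
from cell import arm
import cv2,pickle
m=arm.camera_model("wrist");i=arm.snapshot("wrist");cv2.imwrite("pics/w1.png",i[:,:,::-1]);pickle.dump(m,open("w1.pkl","wb"))
E
python3 go.py 0.3795 0.289 0.077 90
```

```text
clock: 1.3
tool_pos: [0.3797, 0.2906, 0.1606]
ee_rot: [-0.001, 3.141, 0.004]
wrist_force: [0.7, 0.6, 0.0]
finger_gap: 0.0431
grasp_force: 0.0
offset [ 0.0003 -0.0041  0.1673] rot [0.0024 0.0008 0.0011] rows>= 1.7 clock 1.35
```

View pics/w1.png

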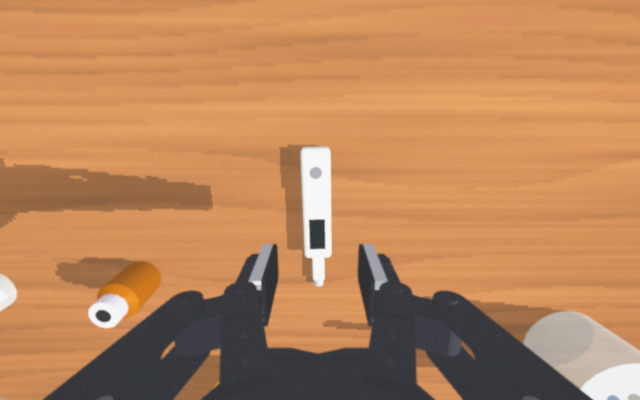

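The wrist view shows the thermometer between the fingers, with its tail at (316,148), body front at (318,257) and probe tip at (319,285). I'll check that against the earlier measurement.

```bash
python3 - <<'E'
from h import *
import pickle
m=pickle.load(open("w1.pkl","rb"))
for p,z in (((316,148),.014),((318,257),.014),((319,286),.006)): print(atz(ray(m,p),z))
T=arm.camera_model("top");S=arm.camera_model("scene")
# body-front height by three views: probe tip
print(tri([ray(m,(319,286)),ray(T,unc((71,306),200,125,3.2)),ray(S,unc((518,107),195,95,2.9))]))
E
```

```text
[0.33033439 0.29013528 0.014     ]
[0.41897001 0.29164225 0.014     ]
[0.45176439 0.29256868 0.006     ]
(array([0.44967575, 0.29041956, 0.0071237 ]), [np.float64(0.002405504269740626), np.float64(0.000592326982177058), np.float64(0.0029294575907589985)])
```

```bash
python3 -m inch '[{"offset":[0,0,0.05],"rot":[0,0,0]},{"offset":[0,0,0.1],"rot":[0,0,0]},{"offset":[0,0,0.13],"rot":[0,0,0]},{"offset":[0,0,0.15],"rot":[0,0,0]},{"offset":[0,0,0.167],"rot":[0,0,0]},{"offset":[0,0,0.167],"rot":[0,0,0]},{"offset":[0,0,0.167],"rot":[0,0,0]},{"offset":[0,0,0.167],"rot":[0,0,0]}]'
python3 -m inch '[{"offset":[0,0,0],"rot":[0,0,0]},{"offset":[0,0,0],"rot":[0,0,0]},{"offset":[0,0,0],"rot":[0,0,0]},{"offset":[0,0,0],"rot":[0,0,0]},{"offset":[0,0,0],"rot":[0,0,0]},{"offset":[0,0,0],"rot":[0,0,0]},{"offset":[0,0,0],"rot":[0,0,0]},{"offset":[0,0,0],"rot":[0,0,0]}]' -1 40
python3 go.py 0.379 0.289 0.17 90
```

```text
clock: 2.15
tool_pos: [0.3799, 0.2897, 0.0775]
ee_rot: [0.001, 3.141, 0.003]
wrist_force: [0.4, -0.1, 0.6]
finger_gap: 0.0427
grasp_force: 0.0
clock: 2.95
tool_pos: [0.38, 0.2896, 0.0776]
ee_rot: [0.001, 3.14, 0.003]
wrist_force: [-0.0, -0.9, 7.7]
finger_gap: 0.0206
grasp_force: 39.2
offset [ 0.0017 -0.0007 -0.1848] rot [ 0.002   0.0011 -0.0005] rows>= 1.8 clock 2.95
```

```bash
python3 -m inch '[{"offset":[0,0,-0.06],"rot":[0,0,0]},{"offset":[0,0,-0.13],"rot":[0,0,0]},{"offset":[0,0,-0.19],"rot":[0,0,0]},{"offset":[-0.06,-0.05,-0.19],"rot":[0,0,0.12]},{"offset":[-0.12,-0.1,-0.19],"rot":[0,0,0.24]},{"offset":[-0.18,-0.15,-0.19],"rot":[0,0,0.36]},{"offset":[-0.24,-0.2,-0.19],"rot":[0,0,0.48]},{"offset":[-0.3,-0.25,-0.19],"rot":[0,0,0.6]},{"offset":[-0.35,-0.3,-0.19],"rot":[0,0,0.72]},{"offset":[-0.4,-0.35,-0.19],"rot":[0,0,0.84]},{"offset":[-0.4,-0.4,-0.19],"rot":[0,0,0.92]},{"offset":[-0.4,-0.4,-0.19],"rot":[0,0,0.92]},{"offset":[-0.4,-0.4,-0.19],"rot":[0,0,0.92]},{"offset":[-0.4,-0.4,-0.19],"rot":[0,0,0.92]}]'
python3 go.py 0.657 0.020 0.17 -16.6
```

```text
clock: 4.35
tool_pos: [0.5789, 0.0902, 0.1718]
ee_rot: [-1.453, -2.784, -0.003]
wrist_force: [-0.0, 0.7, 0.2]
finger_gap: 0.0211
grasp_force: 39.7
offset [-0.2045  0.0477  0.0033] rot [ 2.000e-04 -2.000e-03  8.582e-01] rows>= 6.0 clock 4.35
```

```bash
python3 -m inch '[{"offset":[-0.03,0.01,0],"rot":[0,0,0.12]},{"offset":[-0.06,0.02,0],"rot":[0,0,0.24]},{"offset":[-0.1,0.03,0],"rot":[0,0,0.36]},{"offset":[-0.14,0.04,0],"rot":[0,0,0.48]},{"offset":[-0.18,0.048,0],"rot":[0,0,0.6]},{"offset":[-0.205,0.048,0],"rot":[0,0,0.72]},{"offset":[-0.205,0.048,0.003],"rot":[0,-0.002,0.858]},{"offset":[-0.205,0.048,0.003],"rot":[0,-0.002,0.858]},{"offset":[-0.205,0.048,0.003],"rot":[0,-0.002,0.858]},{"offset":[-0.205,0.048,0.003],"rot":[0,-0.002,0.858]}]'
python3 - <<'E'
from cell import arm
import cv2
cv2.imwrite("pics/w2.png",arm.snapshot("wrist")[:,:,::-1])
E
python3 go.py 0.657 0.020 0.083 -16.6
```

```text
clock: 5.35
tool_pos: [0.6574, 0.0197, 0.1702]
ee_rot: [2.516, 1.881, 0.0]
wrist_force: [0.4, -0.0, 0.5]
finger_gap: 0.0208
grasp_force: 39.7
offset [ 0.0008 -0.0014  0.1744] rot [0.0005 0.0001 0.0016] rows>= 1.7 clock 5.4
```

View pics/w2.png

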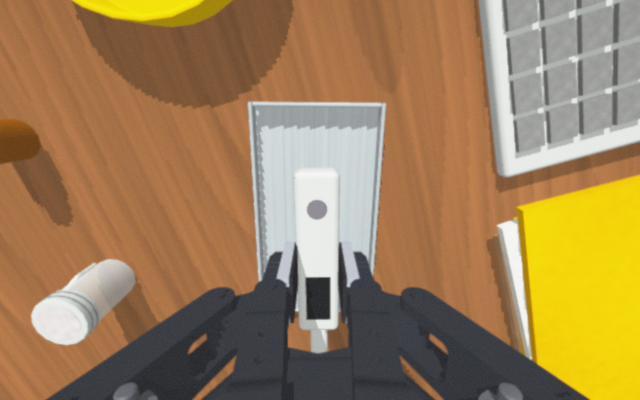

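The thermometer hangs parallel to the steel tray (rim columns 250 to 383) and is centred across it. I'll lower it and release.

```bash
python3 -m inch '[{"offset":[0,0,0.05],"rot":[0,0,0]},{"offset":[0,0,0.1],"rot":[0,0,0]},{"offset":[0,0,0.14],"rot":[0,0,0]},{"offset":[0,0,0.165],"rot":[0,0,0]},{"offset":[0,0,0.177],"rot":[0,0,0]},{"offset":[0,0,0.177],"rot":[0,0,0]},{"offset":[0,0,0.177],"rot":[0,0,0]},{"offset":[0,0,0.177],"rot":[0,0,0]}]'
python3 -m inch '[{"offset":[0,0,0],"rot":[0,0,0]},{"offset":[0,0,0],"rot":[0,0,0]},{"offset":[0,0,0],"rot":[0,0,0]},{"offset":[0,0,0],"rot":[0,0,0]},{"offset":[0,0,0],"rot":[0,0,0]},{"offset":[0,0,-0.04],"rot":[0,0,0]},{"offset":[0,0,-0.1],"rot":[0,0,0]},{"offset":[0,0,-0.2],"rot":[0,0,0]},{"offset":[0,0,-0.2],"rot":[0,0,0]},{"offset":[0,0,-0.2],"rot":[0,0,0]}]' 0
python3 go.py 0.4455 0.136 0.18 90;python3 go.py 0.4455 0.136 0.18 45
```

```text
clock: 6.2
tool_pos: [0.6582, 0.0187, 0.0824]
ee_rot: [2.519, 1.874, 0.002]
wrist_force: [0.2, 0.1, -0.9]
finger_gap: 0.0207
grasp_force: 40.6
clock: 7.2
tool_pos: [0.6582, 0.0188, 0.183]
ee_rot: [2.519, 1.874, 0.004]
wrist_force: [-0.1, -0.3, -0.6]
finger_gap: 0.0426
grasp_force: 0.0
offset [ 0.1021 -0.4749  0.0045] rot [ 0.0027  0.0024 -1.7784] rows>= 12.4 clock 7.2
offset [ 0.1021 -0.4749  0.0045] rot [ 3.1000e-03  1.0000e-03 -1.0284e+00] rows>= 7.2 clock 7.2
```

```bash
python3 -m inch '[{"offset":[0.01,-0.07,0],"rot":[0,0,-0.12]},{"offset":[0.02,-0.14,0],"rot":[0,0,-0.24]},{"offset":[0.04,-0.21,0],"rot":[0,0,-0.36]},{"offset":[0.06,-0.28,0],"rot":[0,0,-0.48]},{"offset":[0.07,-0.35,0],"rot":[0,0,-0.6]},{"offset":[0.09,-0.42,0],"rot":[0,0,-0.72]},{"offset":[0.102,-0.475,0.004],"rot":[0.003,0.001,-0.84]},{"offset":[0.102,-0.475,0.004],"rot":[0.003,0.001,-1]},{"offset":[0.102,-0.475,0.004],"rot":[0.003,0.001,-1]},{"offset":[0.102,-0.475,0.004],"rot":[0.003,0.001,-1]},{"offset":[0.102,-0.475,0.004],"rot":[0.003,0.001,-1]}]' 0.6
python3 - <<'E'
from cell import arm
import cv2,pickle
m=arm.camera_model("wrist");i=arm.snapshot("wrist");cv2.imwrite("pics/w3.png",i[:,:,::-1]);pickle.dump(m,open("w3.pkl","wb"))
E
python3 go.py 0.4455 0.136 0.077 43.4
```

```text
clock: 8.3
tool_pos: [0.4453, 0.1354, 0.179]
ee_rot: [-1.251, -2.879, 0.003]
wrist_force: [-0.5, -0.1, -0.4]
finger_gap: 0.0685
grasp_force: 0.0
offset [0.0003 0.0015 0.2042] rot [-0.0023 -0.0013 -0.0054] rows>= 2.0 clock 8.35
```

View pics/w3.png

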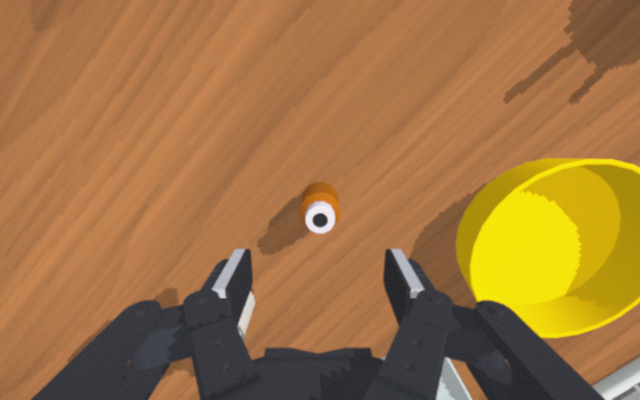

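The wide vial's cap is at (320,219), midway between the fingers. The tub is clear, to the right. Checking the position.

```bash
python3 - <<'E'
from h import *
import pickle
m=pickle.load(open("w3.pkl","rb"))
T=arm.camera_model("top");S=arm.camera_model("scene")
print(atz(ray(m,(320,219)),.052),tri([ray(m,(320,219)),ray(T,unc((231,311),200,125,3.2)),ray(S,unc((412,152),195,95,2.9))]))
E
python3 -m inch '[{"offset":[0,0,0.05],"rot":[0,0,0]},{"offset":[0,0,0.1],"rot":[0,0,0]},{"offset":[0,0.001,0.15],"rot":[0,0,0]},{"offset":[0,0.001,0.18],"rot":[0,0,0]},{"offset":[0,0.001,0.204],"rot":[0,0,0]},{"offset":[0,0.001,0.204],"rot":[0,0,0]},{"offset":[0,0.001,0.204],"rot":[0,0,0]},{"offset":[0,0.001,0.204],"rot":[0,0,0]}]'
python3 -m inch '[{"offset":[0,0,0],"rot":[0,0,0]},{"offset":[0,0,0],"rot":[0,0,0]},{"offset":[0,0,0],"rot":[0,0,0]},{"offset":[0,0,0],"rot":[0,0,0]},{"offset":[0,0,0],"rot":[0,0,0]},{"offset":[0,0,0],"rot":[0,0,0]},{"offset":[0,0,0],"rot":[0,0,0]},{"offset":[0,0,0],"rot":[0,0,0]}]' -1 30
python3 go.py 0.633 0.223 0.18 43.4
```

```text
[0.44478936 0.13761073 0.052     ] (array([0.44501786, 0.13649979, 0.04985486]), [np.float64(0.0006169413899190054), np.float64(0.00048413774567503495), np.float64(0.00023745607537593814)])
clock: 9.15
tool_pos: [0.4452, 0.1357, 0.077]
ee_rot: [-1.247, -2.881, 0.003]
wrist_force: [0.7, -0.4, -0.1]
finger_gap: 0.0685
grasp_force: 0.0
clock: 9.95
tool_pos: [0.4452, 0.1362, 0.0776]
ee_rot: [-1.245, -2.882, 0.002]
wrist_force: [0.5, -0.6, 5.4]
finger_gap: 0.0313
grasp_force: 29.7
offset [-0.1308  0.3921 -0.2056] rot [-0.0016 -0.0011 -0.002 ] rows>= 4.6 clock 9.95
```

```bash
python3 -m inch '[{"offset":[0,0,-0.06],"rot":[0,0,0]},{"offset":[0,0,-0.13],"rot":[0,0,0]},{"offset":[0,0,-0.2],"rot":[0,0,0]},{"offset":[-0.02,0.06,-0.206],"rot":[0,0,0]},{"offset":[-0.05,0.14,-0.206],"rot":[0,0,0]},{"offset":[-0.08,0.22,-0.206],"rot":[0,0,0]},{"offset":[-0.1,0.3,-0.206],"rot":[0,0,0]},{"offset":[-0.12,0.36,-0.206],"rot":[0,0,0]},{"offset":[-0.131,0.392,-0.206],"rot":[0,0,0]},{"offset":[-0.131,0.392,-0.206],"rot":[0,0,0]},{"offset":[-0.131,0.392,-0.206],"rot":[0,0,0]}]'
python3 go.py 0.633 0.223 0.0835 43.4
```

```text
clock: 11.05
tool_pos: [0.632, 0.2226, 0.1792]
ee_rot: [-1.244, -2.881, 0.004]
wrist_force: [-0.9, 0.1, -0.9]
finger_gap: 0.0315
grasp_force: 30.0
offset [-0.0013  0.0028  0.1913] rot [-0.0036 -0.0022 -0.0017] rows>= 1.9 clock 11.05
```

```bash
python3 -m inch '[{"offset":[0,0,0.05],"rot":[0,0,0]},{"offset":[0,0,0.1],"rot":[0,0,0]},{"offset":[0,0,0.14],"rot":[0,0,0]},{"offset":[-0.001,0.002,0.17],"rot":[0,0,0]},{"offset":[-0.001,0.002,0.182],"rot":[0,0,0]},{"offset":[-0.001,0.002,0.191],"rot":[0,0,0]},{"offset":[-0.001,0.002,0.191],"rot":[0,0,0]},{"offset":[-0.001,0.002,0.191],"rot":[0,0,0]},{"offset":[-0.001,0.002,0.191],"rot":[0,0,0]}]'
python3 -m inch '[{"offset":[0,0,0],"rot":[0,0,0]},{"offset":[0,0,0],"rot":[0,0,0]},{"offset":[0,0,0],"rot":[0,0,0]},{"offset":[0,0,0],"rot":[0,0,0]},{"offset":[0,0,0],"rot":[0,0,0]},{"offset":[0,0,-0.04],"rot":[0,0,0]},{"offset":[0,0,-0.1],"rot":[0,0,0]},{"offset":[0,0,-0.2],"rot":[0,0,0]},{"offset":[0,0,-0.22],"rot":[0,0,0]},{"offset":[0,0,-0.22],"rot":[0,0,0]}]' 0.2
python3 go.py 0.4455 -0.135 0.19 43.4
```

```text
clock: 11.95
tool_pos: [0.634, 0.2233, 0.0852]
ee_rot: [-1.245, -2.883, 0.001]
wrist_force: [0.6, 0.8, 0.2]
finger_gap: 0.0312
grasp_force: 30.0
clock: 12.95
tool_pos: [0.6349, 0.2235, 0.1968]
ee_rot: [1.246, 2.883, 0.003]
wrist_force: [-0.2, -0.2, -0.4]
finger_gap: 0.0509
grasp_force: 0.0
offset [-0.2625 -0.7674  0.0122] rot [ 0.0017  0.0002 -0.0023] rows>= 8.1 clock 12.95
```

```bash
python3 -m inch '[{"offset":[-0.03,-0.09,0],"rot":[0,0,0]},{"offset":[-0.06,-0.18,0],"rot":[0,0,0]},{"offset":[-0.09,-0.27,0],"rot":[0,0,0]},{"offset":[-0.12,-0.36,0],"rot":[0,0,0]},{"offset":[-0.16,-0.45,0],"rot":[0,0,0]},{"offset":[-0.19,-0.54,0],"rot":[0,0,0]},{"offset":[-0.22,-0.63,0],"rot":[0,0,0]},{"offset":[-0.25,-0.72,0],"rot":[0,0,0]},{"offset":[-0.2625,-0.767,0.012],"rot":[0.0017,0,-0.002]},{"offset":[-0.2625,-0.767,0.012],"rot":[0.0017,0,-0.002]},{"offset":[-0.2625,-0.767,0.012],"rot":[0.0017,0,-0.002]},{"offset":[-0.2625,-0.767,0.012],"rot":[0.0017,0,-0.002]}]' 0.6
python3 - <<'E'
from h import *
import cv2
m=arm.camera_model("wrist");i=arm.snapshot("wrist")[:,:,::-1]
t=arm.snapshot("top")[:,:,::-1][125:270,200:450]
cv2.imwrite("pics/w4.png",np.vstack([cv2.resize(i[100:,:],(640,300)),cv2.resize(t,(516,299),interpolation=cv2.INTER_CUBIC)[:, :].copy() if 0 else cv2.copyMakeBorder(cv2.resize(t,(516,299),interpolation=cv2.INTER_CUBIC),0,0,0,124,cv2.BORDER_CONSTANT)]))
import pickle;pickle.dump(m,open("w4.pkl","wb"))
E
python3 go.py 0.4455 -0.135 0.084 43.4
```

```text
clock: 14.15
tool_pos: [0.4453, -0.1343, 0.1885]
ee_rot: [-1.239, -2.883, 0.004]
wrist_force: [-0.3, 0.7, -0.6]
finger_gap: 0.0683
grasp_force: 0.0
offset [-0.0017 -0.0004  0.2096] rot [-0.0033 -0.0017  0.002 ] rows>= 2.1 clock 14.25
```

View pics/w4.png

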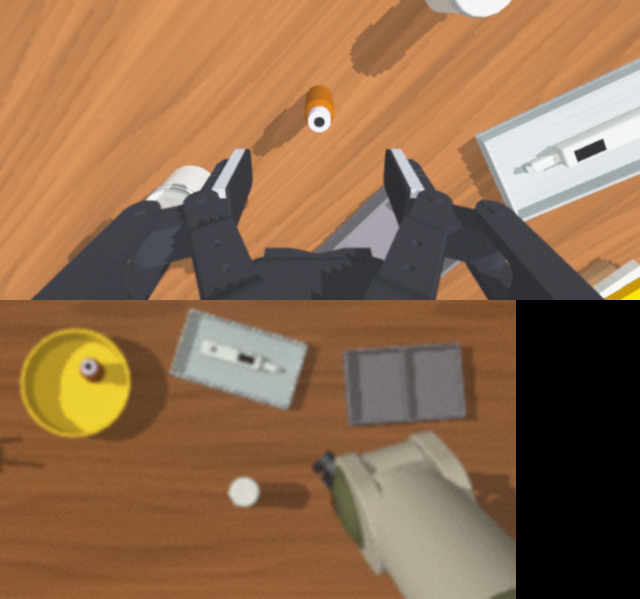

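The wide vial stands in the tub and the thermometer lies centred in the steel tray. The slim vial's cap sits midway between the fingers at wrist pixel (319,221). I'll grasp it.

```bash
python3 -m inch '[{"offset":[0,0,0.05],"rot":[0,0,0]},{"offset":[0,0,0.1],"rot":[0,0,0]},{"offset":[-0.001,0,0.15],"rot":[0,0,0]},{"offset":[-0.001,0,0.185],"rot":[0,0,0]},{"offset":[-0.001,0,0.21],"rot":[0,0,0]},{"offset":[-0.001,0,0.21],"rot":[0,0,0]},{"offset":[-0.001,0,0.21],"rot":[0,0,0]},{"offset":[-0.001,0,0.21],"rot":[0,0,0]}]'
python3 -m inch '[{"offset":[0,0,0],"rot":[0,0,0]},{"offset":[0,0,0],"rot":[0,0,0]},{"offset":[0,0,0],"rot":[0,0,0]},{"offset":[0,0,0],"rot":[0,0,0]},{"offset":[0,0,0],"rot":[0,0,0]},{"offset":[0,0,0],"rot":[0,0,0]},{"offset":[0,0,0],"rot":[0,0,0]},{"offset":[0,0,0],"rot":[0,0,0]}]' -1 30
python3 go.py 0.596 0.262 0.19 43.4
```

```text
clock: 15.05
tool_pos: [0.4452, -0.1355, 0.0846]
ee_rot: [-1.241, -2.884, 0.004]
wrist_force: [0.9, 0.5, -0.8]
finger_gap: 0.0681
grasp_force: 0.0
clock: 15.85
tool_pos: [0.4449, -0.1359, 0.0845]
ee_rot: [-1.242, -2.883, 0.005]
wrist_force: [-0.9, 0.3, 5.9]
finger_gap: 0.023
grasp_force: 29.1
offset [ 0.3709  0.7656 -0.2135] rot [-0.0034 -0.0007 -0.0001] rows>= 8.8 clock 15.85
```

```bash
python3 -m inch '[{"offset":[0,0,-0.06],"rot":[0,0,0]},{"offset":[0,0,-0.13],"rot":[0,0,0]},{"offset":[0,0,-0.213],"rot":[0,0,0]},{"offset":[0.03,0.06,-0.213],"rot":[0,0,0]},{"offset":[0.07,0.14,-0.213],"rot":[0,0,0]},{"offset":[0.11,0.22,-0.213],"rot":[0,0,0]},{"offset":[0.15,0.31,-0.213],"rot":[0,0,0]},{"offset":[0.19,0.4,-0.213],"rot":[0,0,0]},{"offset":[0.24,0.49,-0.213],"rot":[0,0,0]},{"offset":[0.28,0.58,-0.213],"rot":[0,0,0]},{"offset":[0.32,0.67,-0.213],"rot":[0,0,0]},{"offset":[0.35,0.73,-0.213],"rot":[0,0,0]},{"offset":[0.371,0.7655,-0.213],"rot":[-0.003,0,0]},{"offset":[0.371,0.7655,-0.213],"rot":[-0.003,0,0]},{"offset":[0.371,0.7655,-0.213],"rot":[-0.003,0,0]},{"offset":[0.371,0.7655,-0.213],"rot":[-0.003,0,0]}]'
python3 go.py 0.596 0.262 0.0905 43.4
```

```text
clock: 17.45
tool_pos: [0.5955, 0.2598, 0.1891]
ee_rot: [-1.245, -2.883, 0.003]
wrist_force: [0.1, -0.1, -0.2]
finger_gap: 0.0231
grasp_force: 29.6
offset [0.0023 0.0042 0.1972] rot [-0.0024 -0.0006 -0.0017] rows>= 2.0 clock 17.45
```

```bash
python3 -m inch '[{"offset":[0,0,0.05],"rot":[0,0,0]},{"offset":[0.002,0.004,0.1],"rot":[0,0,0]},{"offset":[0.002,0.004,0.145],"rot":[0,0,0]},{"offset":[0.002,0.004,0.175],"rot":[0,0,0]},{"offset":[0.002,0.004,0.19],"rot":[0,0,0]},{"offset":[0.002,0.004,0.198],"rot":[0,0,0]},{"offset":[0.002,0.004,0.198],"rot":[0,0,0]},{"offset":[0.002,0.004,0.198],"rot":[0,0,0]},{"offset":[0.002,0.004,0.198],"rot":[0,0,0]}]'
python3 -m inch '[{"offset":[0,0,0],"rot":[0,0,0]},{"offset":[0,0,0],"rot":[0,0,0]},{"offset":[0,0,0],"rot":[0,0,0]},{"offset":[0,0,0],"rot":[0,0,0]},{"offset":[0,0,0],"rot":[0,0,0]},{"offset":[0,0,-0.04],"rot":[0,0,0]},{"offset":[0,0,-0.1],"rot":[0,0,0]},{"offset":[0,0,-0.2],"rot":[0,0,0]},{"offset":[0,0,-0.22],"rot":[0,0,0]},{"offset":[0,0,-0.22],"rot":[0,0,0]}]' 0.1
python3 go.py 0.457 0.003 0.19 43.4
```

```text
clock: 18.35
tool_pos: [0.5967, 0.2645, 0.0912]
ee_rot: [-1.242, -2.885, -0.001]
wrist_force: [-0.6, 0.0, 0.5]
finger_gap: 0.0228
grasp_force: 29.6
clock: 19.35
tool_pos: [0.5974, 0.2646, 0.2025]
ee_rot: [1.243, 2.884, 0.005]
wrist_force: [0.5, 0.1, 0.8]
finger_gap: 0.047
grasp_force: 0.0
offset [-0.1874 -0.5635  0.0233] rot [ 0.003  -0.0002 -0.0003] rows>= 5.9 clock 19.35
```

```bash
python3 -m inch '[{"offset":[-0.03,-0.09,0],"rot":[0,0,0]},{"offset":[-0.06,-0.18,0],"rot":[0,0,0]},{"offset":[-0.09,-0.27,0],"rot":[0,0,0]},{"offset":[-0.12,-0.36,0],"rot":[0,0,0]},{"offset":[-0.15,-0.45,0],"rot":[0,0,0]},{"offset":[-0.175,-0.53,0],"rot":[0,0,0]},{"offset":[-0.1875,-0.5635,0.023],"rot":[0.003,0,0]},{"offset":[-0.1875,-0.5635,0.023],"rot":[0.003,0,0]},{"offset":[-0.1875,-0.5635,0.023],"rot":[0.003,0,0]},{"offset":[-0.1875,-0.5635,0.023],"rot":[0.003,0,0]}]' 0.8
cat > pic.py <<'E'
from h import *
import cv2,sys
i=arm.snapshot("wrist")[:,:,::-1]
t=arm.snapshot("top")[:,:,::-1][125:270,200:450]
cv2.imwrite(sys.argv[1],np.vstack([i[100:],cv2.copyMakeBorder(cv2.resize(t,(516,299),interpolation=cv2.INTER_CUBIC),0,0,0,124,cv2.BORDER_CONSTANT)]))
E
python3 pic.py pics/w5.png
python3 go.py 0.457 0.003 0.099 43.4
```

```text
clock: 20.35
tool_pos: [0.4568, 0.0037, 0.1886]
ee_rot: [-1.239, -2.883, 0.003]
wrist_force: [-0.1, -0.4, 0.2]
finger_gap: 0.0766
grasp_force: 0.0
offset [-1.600e-03 -1.000e-04  1.796e-01] rot [-0.003  -0.0016  0.0017] rows>= 1.8 clock 20.45
```

View pics/w5.png

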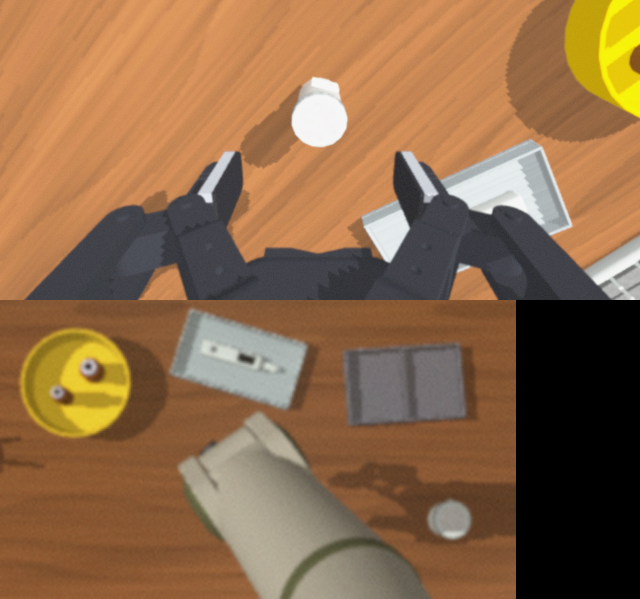

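Both vials stand in the tub. The tall pot's lid is at wrist pixel (320,218), centred between the fingers.

```bash
python3 -m inch '[{"offset":[0,0,0.05],"rot":[0,0,0]},{"offset":[0,0,0.1],"rot":[0,0,0]},{"offset":[-0.001,0,0.14],"rot":[0,0,0]},{"offset":[-0.001,0,0.165],"rot":[0,0,0]},{"offset":[-0.001,0,0.18],"rot":[0,0,0]},{"offset":[-0.001,0,0.18],"rot":[0,0,0]},{"offset":[-0.001,0,0.18],"rot":[0,0,0]},{"offset":[-0.001,0,0.18],"rot":[0,0,0]}]'
python3 -m inch '[{"offset":[0,0,0],"rot":[0,0,0]},{"offset":[0,0,0],"rot":[0,0,0]},{"offset":[0,0,0],"rot":[0,0,0]},{"offset":[0,0,0],"rot":[0,0,0]},{"offset":[0,0,0],"rot":[0,0,0]},{"offset":[0,0,0],"rot":[0,0,0]},{"offset":[0,0,0],"rot":[0,0,0]},{"offset":[0,0,0],"rot":[0,0,0]}]' -1 30
python3 go.py 0.613 -0.19 0.19 43.4
```

```text
clock: 21.25
tool_pos: [0.4566, 0.0021, 0.0995]
ee_rot: [-1.242, -2.884, 0.004]
wrist_force: [1.0, -0.4, -0.6]
finger_gap: 0.0771
grasp_force: 0.0
clock: 22.05
tool_pos: [0.4565, 0.0019, 0.0993]
ee_rot: [-1.242, -2.883, 0.004]
wrist_force: [0.6, 0.9, 5.8]
finger_gap: 0.039
grasp_force: 29.4
offset [-0.4939 -0.0369 -0.1818] rot [-0.0032 -0.0008 -0.0001] rows>= 5.3 clock 22.05
```

```bash
python3 -m inch '[{"offset":[0,0,-0.06],"rot":[0,0,0]},{"offset":[0,0,-0.12],"rot":[0,0,0]},{"offset":[0,0,-0.18],"rot":[0,0,0]},{"offset":[-0.06,0,-0.18],"rot":[0,0,0]},{"offset":[-0.14,-0.01,-0.18],"rot":[0,0,0]},{"offset":[-0.22,-0.02,-0.18],"rot":[0,0,0]},{"offset":[-0.3,-0.02,-0.18],"rot":[0,0,0]},{"offset":[-0.38,-0.03,-0.18],"rot":[0,0,0]},{"offset":[-0.45,-0.037,-0.18],"rot":[0,0,0]},{"offset":[-0.494,-0.037,-0.18],"rot":[-0.003,0,0]},{"offset":[-0.494,-0.037,-0.18],"rot":[-0.003,0,0]},{"offset":[-0.494,-0.037,-0.18],"rot":[-0.003,0,0]},{"offset":[-0.494,-0.037,-0.18],"rot":[-0.003,0,0]}]'
python3 go.py 0.613 -0.19 0.104 43.4
```

```text
clock: 23.35
tool_pos: [0.6121, -0.1889, 0.1885]
ee_rot: [-1.24, -2.884, 0.0]
wrist_force: [-0.9, -0.3, -0.4]
finger_gap: 0.0392
grasp_force: 30.4
offset [-3.200e-03 -1.000e-04  1.689e-01] rot [-0.0011 -0.0024  0.0012] rows>= 1.7 clock 23.35
```

```bash
python3 -m inch '[{"offset":[0,0,0.04],"rot":[0,0,0]},{"offset":[-0.002,0,0.09],"rot":[0,0,0]},{"offset":[-0.002,0,0.13],"rot":[0,0,0]},{"offset":[-0.002,0,0.155],"rot":[0,0,0]},{"offset":[-0.002,0,0.169],"rot":[0,0,0]},{"offset":[-0.002,0,0.169],"rot":[0,0,0]},{"offset":[-0.002,0,0.169],"rot":[0,0,0]},{"offset":[-0.002,0,0.169],"rot":[0,0,0]}]'
python3 -m inch '[{"offset":[0,0,0],"rot":[0,0,0]},{"offset":[0,0,0],"rot":[0,0,0]},{"offset":[0,0,0],"rot":[0,0,0]},{"offset":[0,0,0],"rot":[0,0,0]},{"offset":[0,0,0],"rot":[0,0,0]},{"offset":[0,0,-0.04],"rot":[0,0,0]},{"offset":[0,0,-0.1],"rot":[0,0,0]},{"offset":[0,0,-0.18],"rot":[0,0,0]},{"offset":[0,0,-0.18],"rot":[0,0,0]},{"offset":[0,0,-0.18],"rot":[0,0,0]}]' 0.5
python3 go.py 0.4185 -0.2905 0.19 43.4
```

```text
clock: 24.15
tool_pos: [0.6136, -0.1907, 0.1048]
ee_rot: [-1.242, -2.885, 0.0]
wrist_force: [-0.0, -0.3, -1.0]
finger_gap: 0.0393
grasp_force: 30.5
clock: 25.15
tool_pos: [0.6139, -0.191, 0.195]
ee_rot: [1.243, 2.885, -0.0]
wrist_force: [-0.9, -0.2, -0.1]
finger_gap: 0.0641
grasp_force: 0.0
offset [ 0.1237 -0.4207  0.01  ] rot [ 0.0001  0.0004 -0.0002] rows>= 4.4 clock 25.15
```

```bash
python3 -m inch '[{"offset":[0.02,-0.08,0],"rot":[0,0,0]},{"offset":[0.04,-0.16,0],"rot":[0,0,0]},{"offset":[0.07,-0.24,0],"rot":[0,0,0]},{"offset":[0.09,-0.32,0],"rot":[0,0,0]},{"offset":[0.115,-0.39,0],"rot":[0,0,0]},{"offset":[0.1235,-0.4205,0.01],"rot":[0,0,0]},{"offset":[0.1235,-0.4205,0.01],"rot":[0,0,0]},{"offset":[0.1235,-0.4205,0.01],"rot":[0,0,0]},{"offset":[0.1235,-0.4205,0.01],"rot":[0,0,0]}]' 1
python3 pic.py pics/w6.png
python3 go.py 0.4185 -0.2905 0.092 43.4
```

```text
clock: 26.05
tool_pos: [0.42, -0.2895, 0.1891]
ee_rot: [-1.24, -2.886, -0.001]
wrist_force: [0.6, -0.2, -0.0]
finger_gap: 0.0852
grasp_force: 0.0
offset [ 1.000e-04 -3.200e-03  1.945e-01] rot [ 0.0001 -0.0011  0.0019] rows>= 1.9 clock 26.15
```

View pics/w6.png

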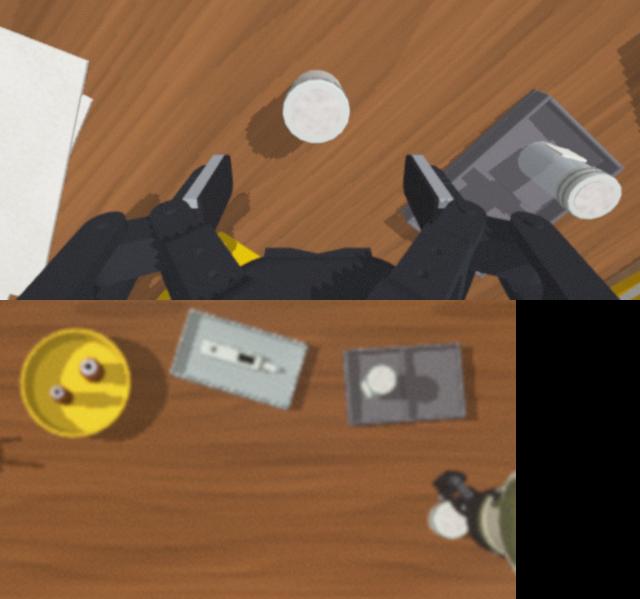

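The tall pot stands in the left bay. The broad pot's lid is at wrist pixel (316,210), about 2 mm off centre, which the next move corrects.

```bash
python3 -m inch '[{"offset":[0,-0.003,0.05],"rot":[0,0,0]},{"offset":[0,-0.003,0.1],"rot":[0,0,0]},{"offset":[0,-0.003,0.145],"rot":[0,0,0]},{"offset":[0,-0.003,0.175],"rot":[0,0,0]},{"offset":[0,-0.003,0.194],"rot":[0,0,0]},{"offset":[0,-0.003,0.194],"rot":[0,0,0]},{"offset":[0,-0.003,0.194],"rot":[0,0,0]},{"offset":[0,-0.003,0.194],"rot":[0,0,0]}]'
python3 -m inch '[{"offset":[0,0,0],"rot":[0,0,0]},{"offset":[0,0,0],"rot":[0,0,0]},{"offset":[0,0,0],"rot":[0,0,0]},{"offset":[0,0,0],"rot":[0,0,0]},{"offset":[0,0,0],"rot":[0,0,0]},{"offset":[0,0,0],"rot":[0,0,0]},{"offset":[0,0,0],"rot":[0,0,0]},{"offset":[0,0,0],"rot":[0,0,0]}]' -1 35
python3 go.py 0.619 -0.274 0.19 43.4
```

```text
clock: 26.95
tool_pos: [0.4175, -0.2914, 0.093]
ee_rot: [-1.242, -2.885, 0.0]
wrist_force: [0.0, 1.1, 0.6]
finger_gap: 0.0849
grasp_force: 0.0
clock: 27.75
tool_pos: [0.4172, -0.2915, 0.093]
ee_rot: [-1.243, -2.885, 0.001]
wrist_force: [-1.5, -0.1, 8.8]
finger_gap: 0.051
grasp_force: 35.0
offset [-0.2516  0.3172 -0.1943] rot [-0.0007 -0.0004 -0.0002] rows>= 4.5 clock 27.75
```

```bash
python3 -m inch '[{"offset":[0,0,-0.06],"rot":[0,0,0]},{"offset":[0,0,-0.12],"rot":[0,0,0]},{"offset":[0,0,-0.194],"rot":[0,0,0]},{"offset":[-0.03,0.04,-0.194],"rot":[0,0,0]},{"offset":[-0.08,0.1,-0.194],"rot":[0,0,0]},{"offset":[-0.13,0.165,-0.194],"rot":[0,0,0]},{"offset":[-0.18,0.23,-0.194],"rot":[0,0,0]},{"offset":[-0.225,0.285,-0.194],"rot":[0,0,0]},{"offset":[-0.2515,0.317,-0.194],"rot":[0,0,0]},{"offset":[-0.2515,0.317,-0.194],"rot":[0,0,0]},{"offset":[-0.2515,0.317,-0.194],"rot":[0,0,0]},{"offset":[-0.2515,0.317,-0.194],"rot":[0,0,0]}]'
python3 go.py 0.619 -0.274 0.0975 43.4
```

```text
clock: 28.95
tool_pos: [0.6176, -0.2742, 0.1889]
ee_rot: [-1.242, -2.882, 0.001]
wrist_force: [0.1, -0.2, -0.5]
finger_gap: 0.0507
grasp_force: 36.9
offset [-0.002   0.0027  0.1827] rot [-0.0019 -0.0021 -0.0005] rows>= 1.8 clock 28.95
```

```bash
python3 -m inch '[{"offset":[0,0,0.04],"rot":[0,0,0]},{"offset":[-0.002,0.002,0.09],"rot":[0,0,0]},{"offset":[-0.002,0.002,0.14],"rot":[0,0,0]},{"offset":[-0.002,0.002,0.17],"rot":[0,0,0]},{"offset":[-0.002,0.002,0.183],"rot":[0,0,0]},{"offset":[-0.002,0.002,0.183],"rot":[0,0,0]},{"offset":[-0.002,0.002,0.183],"rot":[0,0,0]},{"offset":[-0.002,0.002,0.183],"rot":[0,0,0]}]'
python3 -m inch '[{"offset":[0,0,0],"rot":[0,0,0]},{"offset":[0,0,0],"rot":[0,0,0]},{"offset":[0,0,0],"rot":[0,0,0]},{"offset":[0,0,0],"rot":[0,0,0]},{"offset":[0,0,0],"rot":[0,0,0]},{"offset":[0,0,-0.04],"rot":[0,0,0]},{"offset":[0,0,-0.1],"rot":[0,0,0]},{"offset":[0,0,-0.2],"rot":[0,0,0]},{"offset":[0,0,-0.25],"rot":[0,0,0]},{"offset":[0.2,-0.1,-0.3],"rot":[0,0,0]},{"offset":[0.3,0,-0.3],"rot":[0,0,0]},{"offset":[0.4,0,-0.3],"rot":[0,0,0]},{"offset":[0.4,0,-0.3],"rot":[0,0,0]},{"offset":[0.4,0,-0.3],"rot":[0,0,0]}]' 0.6
python3 pic.py pics/w7.png
```

```text
clock: 29.75
tool_pos: [0.6203, -0.274, 0.0982]
ee_rot: [-1.243, -2.885, 0.0]
wrist_force: [-1.1, -0.3, -0.5]
finger_gap: 0.0506
grasp_force: 37.5
clock: 31.15
tool_pos: [0.4796, -0.1246, 0.2486]
ee_rot: [-1.234, -2.886, 0.001]
wrist_force: [0.4, -0.1, -0.4]
finger_gap: 0.0683
grasp_force: 0.0
```

View pics/w7.png

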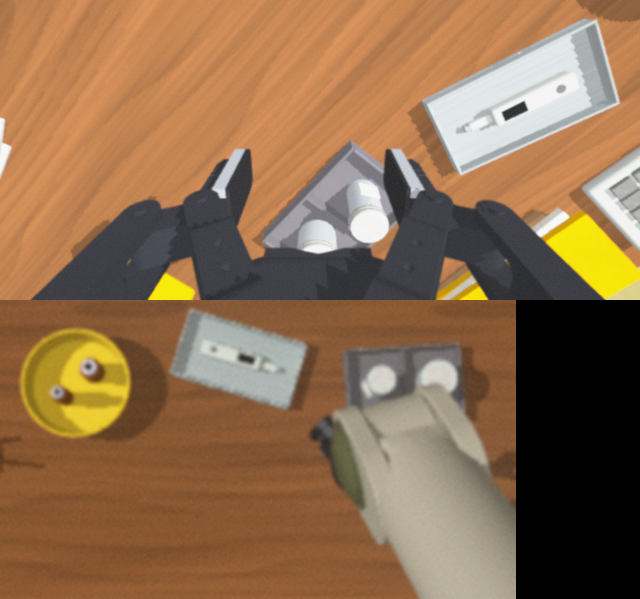

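The broad and tall pots stand one in each bay, both vials stand in the tub, the thermometer is centred in the steel tray, and the gripper is clear of everything. I'm handing in.

```bash
python3 -c "
from cell import arm;print(arm.job_done())"
```

```text
the job is handed in; nothing more can be done
None
```

I handed in the finished job at about 31 s on the robot's clock: both vials are upright in the tub, one pot is in each bay, and the thermometer is display up in the middle of the steel tray. The arm never went near the sharps box or the beaker; the hand-in returned no verdict.

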